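Hold a mounting board flush on a tilted carving faceplate

TASK

Pick up the wooden mounting board with the rectangular base by its rib, and lay its flat underside against the tilted round faceplate of the carving stand, centred, with the rib running straight up the slope. Feel it flush over its whole underside and finish while still gripping it there with a light steady push of about 10 N, so that the screws can be driven: do not let go. Press gently, do not shift the faceplate's tilt, and leave the other things on the bench where they are.

Things in the scene. Friction and masses are not known exactly. Their poses are not given: they have to be found in the camera images.
- board: the mounting board: pale wood, one piece, 0.11 to 0.22 kg. Flat rectangular base 90 (x) x 70 (y) x 14 mm, and centred on it a straight rib 70 long (x) x 30 wide (y) x 46 mm tall; 60 mm high in all. Origin: centre of the flat underside; z points up through the rib. Starts flat on the bench, rib up, nearer or farther on the robot's right, yaw up to 45 degrees either way.
- faceplate: round steel faceplate of the carving stand, 124 mm across, 8 mm thick. Origin: centre of its flat working face, 0.15 m above the bench. z: outward normal, leaning 20 to 40 degrees from vertical towards the robot; x: straight up the slope; y: level, along the tilt axis. A cushion lets it yield straight in along -z, without tipping: from about 1.5 N, 0.4 mm per N, 8 mm at most.
- stand: fixed carving stand: steel foot 150 (x) x 130 (y) x 22 mm, post and fork up to 125 mm. Origin: centre of the foot's underside, on the bench; turned up to 20 degrees either way. The level tilt axis lies along its y, 105 mm above the bench; the working face lies 56 mm from that axis. A locking handle with a ball end sticks out 119 mm along +y.
- tilt_mark (a point): point on the upper edge of the tilting head's round flange, under the faceplate: 45 mm up the slope and 20 mm behind the working face. It moves only if the clamped tilt is forced; the tilt is locked by strong friction (15 N m).
- blank: bystander: turned round blank of the same pale wood, round base 72 mm across and 14 mm thick with a waisted round stem, 60 mm tall in all. Not the mounting board. Origin: centre of its underside.
- cork_block: bystander: cork sanding block 100 x 55 x 30 mm lying between the board and the stand. Origin: centre of its underside.
- chisel_a: bystander: chisel lying flat, about 240 mm long, handle 22 mm thick, lying across in front of the stand on the robot's side. Origin: at the ferrule, on the bench.
- chisel_b: bystander: a second such chisel at the back of the bench. Origin: at the ferrule, on the bench.
- bottle: bystander: white plastic bottle, 56 mm across, 150 mm tall, standing behind. Origin: centre of its underside.
- mallet: bystander: round wooden carver's mallet standing on its head, 90 mm across, 225 mm tall, to the left of the stand. Origin: centre of its underside.
- offcut: bystander: wood offcut 120 x 45 x 28 mm on the right. Origin: centre of its underside.
Mind the look-alikes: they are no part of the job. What is shaped like the stand but orange is not meant. Leave any orange look-alike of the board alone.

How it is judged (in metres and radians):
On the way:
1. the mounting board is lifted clear of the bench in the fingers, not yet touching the faceplate (height (world z) of board above 0.04 m and contact force between the fingers and board above 1 N and contact force between board and faceplate below 0.1 N), for 0.2 s.
At the end, for the whole second after the job is handed in: The fingers still grip the board, at rest on the faceplate: parallel within 0.05 rad, gap under 3 mm, centred within 15 mm each way, rib within 0.2 rad of straight up the slope, pressed with 4 to 25 N, through the last second (angle between the z axis of board and the z axis of faceplate, either way round below 0.05 rad and angle between the x axis of board and the x axis of faceplate, either way round below 0.2 rad and z of board in the frame of faceplate between -0.003 and 0.003 m and x of board in the frame of faceplate between -0.015 and 0.015 m and y of board in the frame of faceplate between -0.015 and 0.015 m and contact force between board and faceplate between 4 and 25 N and contact force between the fingers and board above 2 N and height (world z) of board above 0.1 m and linear speed of board below 0.01 m/s); the arm keeps its last pose, push and grip.
It fails at once if the board is pressed on the faceplate with more than 40 N (contact force between board and faceplate above 40 N).
It fails at once if the faceplate's clamped tilt is forced (mark moved over 6 mm) (distance of tilt_mark from where it was at the start of the episode above 0.006 m).
It fails at once if another thing on the bench is moved more than 30 mm (distance of any of blank, cork_block, chisel_a, chisel_b, bottle, mallet, offcut from where it was at the start of the episode above 0.03 m).
It also fails if it takes over 48 s, if anything falls off the work surface, if the arm or the gripper's body presses on something with over 40 N, if the wrist force passes 120 N, or if a joint passes its speed limit or range.

ROBOT

A 6-joint arm with a two-finger parallel gripper is mounted at the origin on the work surface. World frame = base frame: x ahead of the robot, y to its left, z up, the work surface at z = 0. Lengths are in mm, angles in degrees, forces in N, time in s.
With the tool pointing down it reaches from about 300 to 850 mm from the base axis. Payload 4.2 kg.
Tool frame: the origin (TCP) lies at the very end of the fingers, on their centre line; the grasp point (between the pads) lies env.grip_point_offset behind it (env.grip_point_offset is the distance from the TCP to the grasp point, in mm); z points along the fingers, y is the direction in which the jaws open and shut (so a half turn about z gives the same grasp; the last joint's range is limited). The gripper opens to 91 mm and grips with 3 to 60 N. Pads are 32 mm wide; open, the fingers measure 118 mm over their backs; the gripper's body (76 mm by 178 mm) begins 60 mm behind the grasp point.
Start: joints at [67.265, 18.312, 89.639, -0, 72.044, -1.146], TCP at [211.573, 534.678, 213.976] pointing down, gripper open.
Joint ranges: [-177.97, 177.97], [-48.28, 115.42], [12.27, 149.76], [-77.06, 257.06], [2.81, 150.46], [-146.56, 146.56]. Speed limits (degrees/s): [147.25, 147.25, 180, 180, 180, 180].

INTERFACE

Orientations are given as [roll, pitch, yaw] about the fixed x, y, z axes, in that order (R = Rz(yaw) Ry(pitch) Rx(roll)).
In Python, from workcell import env, grab_frame, camera_params gives the robot as it stands. The module is installed in compiled form; this text tells all that it offers.
- The arm moves only by the shell command python3 -m creep 'ROWS' [OPENING] [FORCE]. ROWS is a JSON object of lists of equal length, an entry for each row: "offset": the shift along the tool's x, y, z in m, a list of three; "rotation": the turn, a rotation vector about the tool's x, y, z in degrees, a list of three. A call has 1 to 5 rows; each row shifts and turns the commanded pose from where the row before left it, along the tool's axes as they then stand; what a row does not reach is not made up. A row lasts 1/8 s, in which the tool goes at most 62.5 mm and 10.7 degrees, less where a joint would pass 70% of its speed; a pose out of reach is approached as far as the arm can. A call is refused whole if a number of a shift passes 0.0625 or a number of a turn 10.7, either way. A call with a gripper value outside its range is refused whole. OPENING is the closure, from 0 (fully open) to 1 (shut), set as the call begins (- or left out, the last holds). The fingers move at their own pace and stop on an object; FORCE is the grip in N (left out, the last holds). Time passes only in rows, so rows that do not move let the fingers close. It gives the time, the measured TCP pose, the force and the opening at its end, in the units of the state.
- env.state(): the state, without advancing time (a new reading comes with each control period).
- grab_frame(name): name is "scene" or "top"; returns the picture (400x640x3 uint8, red, green, blue); there is no depth.
- camera_params(name): a dict with "mtx" (3x3 intrinsics, pixels), "k1" (the pictures are not rectified: a ray, as slopes to the right and down, at radius r is drawn at 1 + k1 r^2 times it, then the intrinsics apply), "R" (3x3) and "t" (3): a world point X has camera coordinates R X + t. Camera axes: x right, y down, z forward; pixel columns grow to the right and rows downward; lengths in mm; the calibration is good to about 2 mm. A picture is of the moment at which its call begins. camera_params takes no time and is no camera call.
- env.job_done(): hands the job in, once; it reports no verdict.
The state is a dict: "time_s": time; "qpos": joint angles; "qvel": joint speeds; "effort": joint torques, N m; "ee_pos": TCP position; "ee_rot": TCP orientation; "force": force on the tool from outside, world axes, zero at the start; "torque": the same for the moment, N m; "gripper_width": finger opening in mm.
Only numpy, scipy, OpenCV 4.12 (cv2) and the standard library are available. Lean on these libraries where they do the work, as an engineer would, in place of code of your own. Each camera call takes 0.05 s, during which the arm holds its last target.

## Working session

There is one attempt and no reset: what is moved stays moved. The work goes in short steps, Python scripts to look and compute and a shell command to move; the robot and the scene stay as the last step left them, time stands still between calls to the robot, and variables do not carry over. Pictures are saved under pics/ and viewed, and the job is handed in when it is done.

```bash
mkdir -p pics; ls
python3 - <<'E'
from workcell import env, grab_frame, camera_params
import cv2
print(env.state(), env.grip_point_offset)
for n in ("scene","top"):
    f=grab_frame(n); cv2.imwrite(f"pics/{n}0.png",f[:,:,::-1]); print(n,camera_params(n))
E
```

```text
pics
{'time_s': 0.0, 'qpos': array([ 6.72659104e+01,  1.83516933e+01,  8.97063752e+01,  1.61870707e-04,
        7.20444984e+01, -1.14707016e+00]), 'qvel': array([-0.08074012,  0.04692533, -0.08304879, -0.06113787, -0.08070438,
       -0.06485135]), 'effort': array([-2.08391881e-03, -4.12464809e+01, -2.31966877e+01,  7.26274517e-02,
        4.57011780e-02, -1.41608311e-04]), 'ee_pos': array([211.36261906, 534.1953863 , 213.1199765 ]), 'ee_rot': array([-1.79897457e+02, -2.20713473e-03,  1.58412929e+02]), 'force': array([ 0.14776545, -0.33778736,  0.45528168]), 'torque': array([-0.03892224,  0.02516045,  0.02027449]), 'gripper_width': 90.83913072941226} 18.8
scene {'mtx': array([[433.96281225,   0.        , 316.25968393],
       [  0.        , 433.96281225, 210.11801954],
       [  0.        ,   0.        ,   1.        ]]), 'k1': -0.06090842293322967, 'R': array([[ 0.7850049 ,  0.61938373, -0.01144962],
       [ 0.41905698, -0.54454196, -0.7265434 ],
       [-0.45624396,  0.56554209, -0.68702518]]), 't': array([-437.7890861 , -135.16589827, 1496.08463702])}
top {'mtx': array([[430.11369883,   0.        , 314.95735354],
       [  0.        , 430.11369883, 193.50529787],
       [  0.        ,   0.        ,   1.        ]]), 'k1': -0.021574749541462285, 'R': array([[-0.02606263, -0.99965142, -0.00421661],
       [-0.99411803,  0.02636145, -0.10504481],
       [ 0.10511935,  0.00145406, -0.99445855]]), 't': array([  23.69516158,  539.4428691 , 1405.51422819])}
```

View pics/scene0.png

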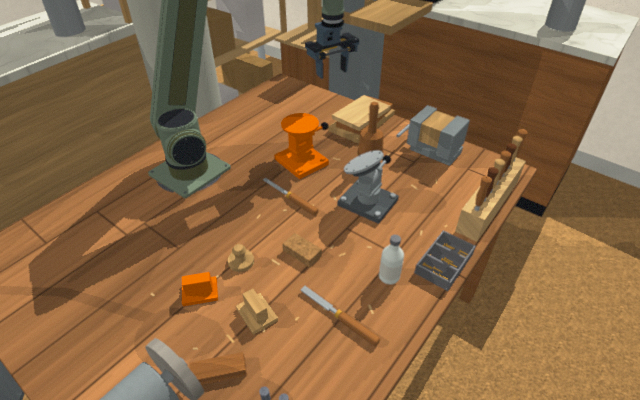

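View pics/top0.png

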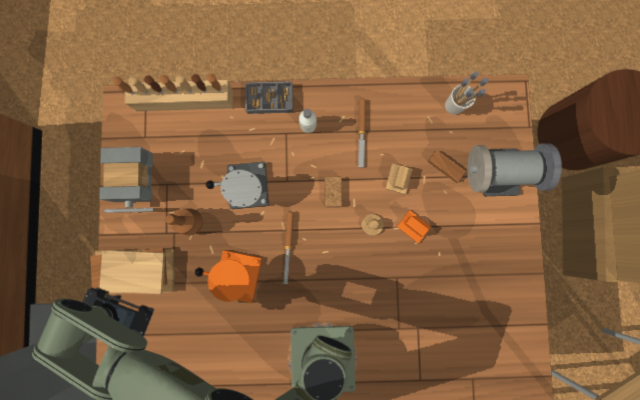

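The scene view shows three candidates for the board:
- Pale, rectangular, with a rib: scene (257,310), top (399,178). This fits the description.
- Pale, round: scene (239,257), top (373,224). This is the blank.
- Orange: scene (199,289), top (414,227). This is the look-alike.

The grey stand is at scene (368,185), top (242,187); the orange stand is not the one meant. I'll confirm with crops.

Run:
```python
import cv2,numpy as np
s=cv2.imread('pics/scene0.png');t=cv2.imread('pics/top0.png')
a=cv2.resize(t[150:215,370:450],(400,325),interpolation=cv2.INTER_CUBIC)
b=cv2.resize(t[150:215,195:275],(400,325),interpolation=cv2.INTER_CUBIC)
c=cv2.resize(s[280:335,225:290],(400,275)if 0 else (325,275),interpolation=cv2.INTER_CUBIC)
d=cv2.resize(s[142:222,325:410],(292,275),interpolation=cv2.INTER_CUBIC)
o=np.zeros((600,800,3),np.uint8);o[:325,:400]=a;o[:325,400:]=b;o[325:,:325]=c;o[325:,400:692]=d
cv2.imwrite('pics/crop0.png',o)
```

```text
(no output)
```

View pics/crop0.png

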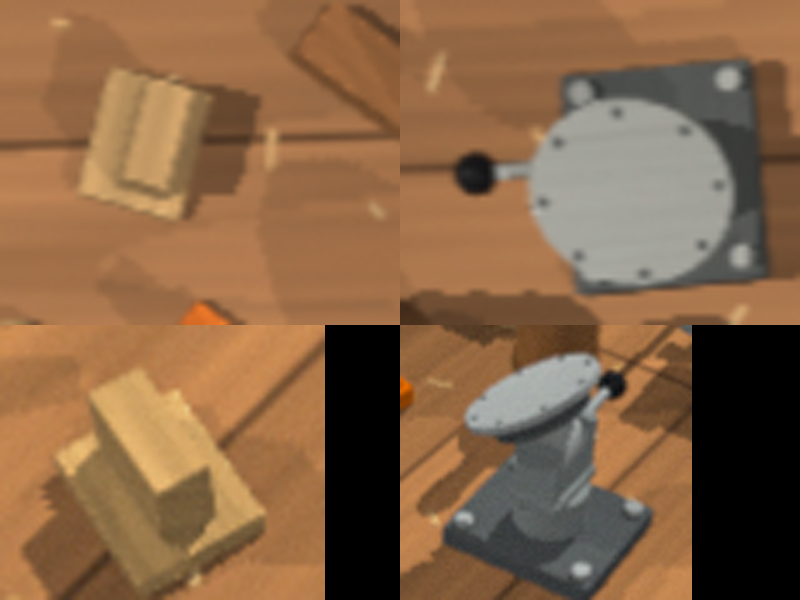

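The top-left and bottom-left crops show the pale rectangular board with its rib. The right-hand crops show the grey faceplate leaning toward the robot. Next I'll measure both.

```bash
cat > h.py <<'E'
import cv2,numpy as np
from workcell import env,grab_frame,camera_params
P={n:camera_params(n) for n in("scene","top")}
def ray(n,uv):
    p=P[n];K=p['mtx'];d=np.array([(uv[0]-K[0,2])/K[0,0],(uv[1]-K[1,2])/K[1,1]])
    x=d.copy()
    for _ in range(10): x=d/(1+p['k1']*(x@x))
    R=p['R'];return -R.T@p['t'],R.T@np.array([x[0],x[1],1])
def onz(n,uv,z):
    c,d=ray(n,uv);return c+d*(z-c[2])/d[2]
def proj(n,X):
    p=P[n];c=p['R']@X+p['t'];x=c[:2]/c[2];x=x*(1+p['k1']*(x@x));return p['mtx'][:2,:2]@x+p['mtx'][:2,2]
def tri(a,b):
    A=np.zeros((3,3));B=np.zeros(3)
    for c,d in(ray("scene",a),ray("top",b)):
        d=d/np.linalg.norm(d);M=np.eye(3)-np.outer(d,d);A+=M;B+=M@c
    X=np.linalg.solve(A,B);return X,proj("scene",X)-a,proj("top",X)-b
E
python3 - <<'E'
from h import *
from scipy.optimize import least_squares
im={n:cv2.imread(f'pics/{n}0.png') for n in P}
vis=[]
E={}
for n,(x0,y0,x1,y1),th in(("top",(205,160,275,215),118),("scene",(335,145,388,185),118)):
    g=im[n][y0:y1,x0:x1].astype(int);hsv=cv2.cvtColor(im[n][y0:y1,x0:x1],cv2.COLOR_BGR2HSV)
    m=((hsv[...,1]<50)&(hsv[...,2]>th)).astype(np.uint8)
    m=cv2.morphologyEx(m,cv2.MORPH_OPEN,np.ones((3,3)))
    c=max(cv2.findContours(m,cv2.RETR_EXTERNAL,cv2.CHAIN_APPROX_NONE)[0],key=cv2.contourArea)
    h=cv2.convexHull(c);(cx,cy),(a,b),th_=cv2.fitEllipse(c)
    print(n,'ell',cx+x0,cy+y0,a,b,th_)
    E[n]=(np.array([cx+x0,cy+y0]),a+1,b+1,th_)
    v=cv2.resize(im[n][y0:y1,x0:x1],None,fx=6,fy=6);cv2.drawContours(v,[c*6+3],-1,(0,0,255),1);cv2.ellipse(v,((cx*6+3,cy*6+3),(a*6,b*6),th_),(0,255,0),1);vis.append(v)
X,ra,rb=tri(E["scene"][0],E["top"][0]);print('centre',X,ra,rb)
def S(n):
    _,a,b,t=E[n];t=np.radians(t);U=np.array([[np.cos(t),-np.sin(t)],[np.sin(t),np.cos(t)]]);return U@np.diag([a*a/4,b*b/4])@U.T
def f(p,r=62):
    t,y=p;nn=np.array([np.sin(t)*np.cos(y),np.sin(t)*np.sin(y),np.cos(t)]);o=[]
    for n in P:
        J=np.array([(proj(n,X+e)-proj(n,X-e))/2 for e in np.eye(3)]).T
        o.append((J@(np.eye(3)-np.outer(nn,nn))@J.T*r*r-S(n))[np.triu_indices(2)]/20)
    return o
g=lambda p:np.concatenate(f(p))
s=least_squares(g,[.5,np.pi]);print('tilt,yaw of lean',np.degrees(s.x),s.fun)
for i,n in enumerate(P):
    s=least_squares(lambda p:f(p)[i],[.5,np.pi]);print(n,np.degrees(s.x),s.fun)
# board from rib and base, top crop (scale 5, origin 370,150)
q=lambda u,v:np.array([370+u/5-.5+.1,150+v/5-.5+.1])
# ball
print('ball',tri(np.array([387,159.]),np.array([210,184.5])))
# colour mask of board
n="top";sub=im[n][155:200,380:418];hsv=cv2.cvtColor(sub,cv2.COLOR_BGR2HSV)
print(hsv[23,6],hsv[23,20],hsv[5,2],hsv[40,5])
h=max(v.shape[0] for v in vis);o=np.zeros((h,sum(v.shape[1] for v in vis),3),np.uint8);x=0
for v in vis:o[:v.shape[0],x:x+v.shape[1]]=v;x+=v.shape[1]
cv2.imwrite('pics/fp.png',o)
cv2.imwrite('pics/bd.png',np.hstack([cv2.resize(im["top"][158:200,380:420],(400,420),interpolation=cv2.INTER_CUBIC),cv2.resize(im["scene"][286:331,233:281],(448,420),interpolation=cv2.INTER_CUBIC)])[:,:800])
E
```

```text
top ell 240.40610122680664 187.43505859375 35.58343505859375 40.3069953918457 118.2275390625
scene ell 363.5915584564209 160.83715152740479 13.620779991149902 42.490196228027344 65.53751373291016
centre [551.06530514 235.92166013 154.17767492] [ 0.06682642 -0.0127876 ] [0.04360836 0.04898418]
tilt,yaw of lean [ 29.69203201 182.42268163] [-0.60663351  0.51351187 -0.62628497  0.60302545 -0.84171059 -0.1793072 ]
scene [ 28.85767034 185.80770656] [-0.65259524  0.5683158  -0.12373016]
top [ 29.29065363 171.23912799] [-0.09733776 -0.11553272 -0.0342822 ]
ball (array([570.16382334, 341.67414157, 106.70957892]), array([-0.43611722,  0.09118175]), array([-0.28671952, -0.33533799]))
[ 13 138 102] [ 17 124 193] [ 14 142 151] [ 13 141 165]
```

View pics/fp.png

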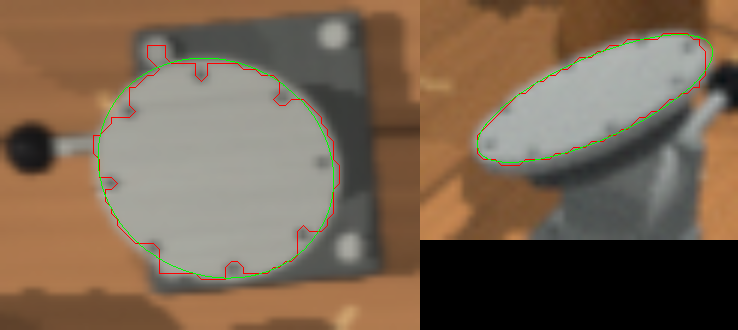

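View pics/bd.png

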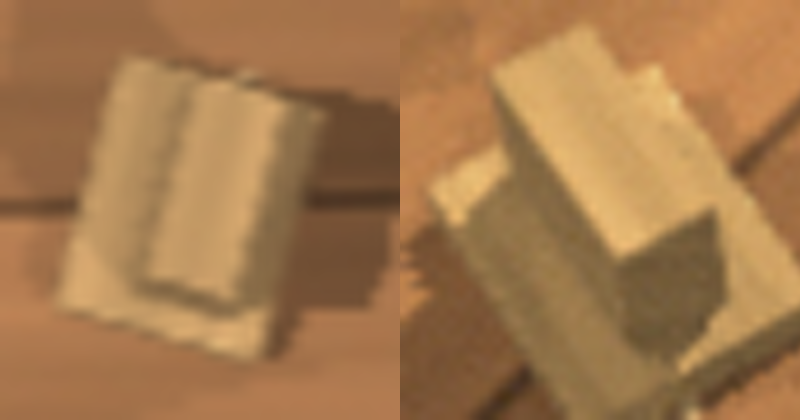

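Run:
```python
from h import *
from scipy.optimize import least_squares
im={n:cv2.imread(f'pics/{n}0.png') for n in P}
vis=[];E={}
for n,(x0,y0,x1,y1) in(("top",(205,160,275,215)),("scene",(335,145,388,185))):
    f=6;sub=cv2.resize(im[n][y0:y1,x0:x1],None,fx=f,fy=f,interpolation=cv2.INTER_CUBIC);hsv=cv2.cvtColor(sub,cv2.COLOR_BGR2HSV)
    m=((hsv[...,1]<60)&(hsv[...,2]>122)).astype(np.uint8)
    k=lambda r:cv2.getStructuringElement(cv2.MORPH_ELLIPSE,(r,r))
    m=cv2.morphologyEx(m,cv2.MORPH_OPEN,k(61 if n=="top" else 25))
    c=max(cv2.findContours(m,cv2.RETR_EXTERNAL,cv2.CHAIN_APPROX_NONE)[0],key=cv2.contourArea)
    h=cv2.convexHull(c)
    pts=c[:,0]
    hull=h
    d=np.array([cv2.pointPolygonTest(hull,(float(p[0]),float(p[1])),True) for p in pts])
    pts=pts[d<2.5]
    for _ in range(3):
        e=cv2.fitEllipse(pts.astype(np.float32));(cx,cy),(a,b),t=e;t=np.radians(t)
        u=(pts-[cx,cy])@np.array([[np.cos(t),-np.sin(t)],[np.sin(t),np.cos(t)]])/[a/2,b/2]
        r=np.abs(np.linalg.norm(u,axis=1)-1)*min(a,b)/2; pts=pts[r<max(2,np.percentile(r,85))]
    cv2.ellipse(sub,e,(0,255,0),1);vis.append(sub)
    for p in pts: cv2.circle(sub,tuple(map(int,p)),0,(0,0,255),-1)
    E[n]=(np.array([(cx+.5)/f-.5+x0,(cy+.5)/f-.5+y0]),a/f,b/f,t);print(n,E[n],len(pts))
X,ra,rb=tri(E["scene"][0],E["top"][0]);print('centre',X,ra,rb)
def S(n):
    _,a,b,t=E[n];U=np.array([[np.cos(t),-np.sin(t)],[np.sin(t),np.cos(t)]]);return U@np.diag([a*a/4,b*b/4])@U.T
def F(p,r=62):
    t,y=p;nn=np.array([np.sin(t)*np.cos(y),np.sin(t)*np.sin(y),np.cos(t)]);o=[]
    for n in P:
        J=np.array([(proj(n,X+e)-proj(n,X-e))/2 for e in np.eye(3)]).T
        o.append((J@(np.eye(3)-np.outer(nn,nn))@J.T*r*r-S(n))[np.triu_indices(2)]/20)
    return o
s=least_squares(lambda p:np.concatenate(F(p)),[.5,np.pi]);print('tilt,lean',np.degrees(s.x),s.fun)
for i,n in enumerate(P):
    s=least_squares(lambda p:F(p)[i],[.5,np.pi]);print(n,np.degrees(s.x),s.fun)
q=lambda u,v:np.array([195+(u-400)/5-.4,150+v/5-.4])
C=[onz("top",q(*p),22) for p in((562,75),(748,60),(768,275),(578,292))];C=np.array(C);print(C)
for i in range(4):
    d=C[(i+1)%4]-C[i];print('foot edge',np.linalg.norm(d),np.degrees(np.arctan2(d[1],d[0])))
print('foot centre',C.mean(0))
# board: base outline in top
q=lambda u,v:np.array([380+u/10-.45,158+v/10-.45])
B=np.array([onz("top",q(*p),14) for p in((125,55),(325,112),(265,360),(58,308))])
for i in range(4):
    d=B[(i+1)%4]-B[i];print('base edge',np.linalg.norm(d),np.degrees(np.arctan2(d[1],d[0])))
print('base c',B.mean(0))
R=np.array([onz("top",q(*p),60) for p in((200,78),(280,95),(240,303),(145,280))])
for i in range(4):
    d=R[(i+1)%4]-R[i];print('rib edge',np.linalg.norm(d),np.degrees(np.arctan2(d[1],d[0])))
print('rib c',R.mean(0))
q=lambda u,v:np.array([233+(u-400)/9.333-.45,286+v/9.333-.45])
R=np.array([onz("scene",q(*p),60) for p in((492,72),(588,25),(715,210),(618,262))])
for i in range(4):
    d=R[(i+1)%4]-R[i];print('ribS edge',np.linalg.norm(d),np.degrees(np.arctan2(d[1],d[0])))
print('ribS c',R.mean(0))
h=max(v.shape[0] for v in vis);o=np.zeros((h,sum(v.shape[1] for v in vis),3),np.uint8);x=0
for v in vis:o[:v.shape[0],x:x+v.shape[1]]=v;x+=v.shape[1]
cv2.imwrite('pics/fp2.png',o)
```

```text
top (array([240.56967163, 187.86616007]), 36.307586669921875, 40.43699645996094, np.float64(1.8954925221648289)) 277
scene (array([363.24821726, 160.87419764]), 14.312122344970703, 42.93514506022135, np.float64(1.1393378649072683)) 462
centre [549.91151207 235.62586324 153.6541022 ] [ 0.01539273 -0.00293575] [0.01004835 0.01128182]
tilt,lean [ 31.36951494 181.96117177] [-0.39599379  0.00970716 -0.46225676  0.85163979 -0.05248319  0.2247581 ]
scene [ 29.802904   185.07691622] [-0.27012599  0.24156609 -0.05400644]
top [ 31.81585258 176.00076448] [0.50671769 0.43683103 0.09414579]
[[646.63307055 304.09477565  22.        ]
 [653.46749487 178.12393806  22.        ]
 [507.42866805 166.71676427  22.        ]
 [499.36654798 294.01984325  22.        ]]
foot edge 126.1560988569454 -86.89451824729936
foot edge 146.48365968446814 -175.53366356605173
foot edge 127.55811106698472 93.62370958062687
foot edge 147.61074803065102 3.9136732564517187
foot centre [576.72394536 235.73883031  22.        ]
base edge 70.24480545570742 -107.6814743233407
base edge 87.38885701305756 163.74941015139612
base edge 71.6680576143319 74.2404172776272
base edge 89.76870007911559 -17.17133540150453
base c [ 585.27274206 -275.41078054   14.        ]
rib edge 26.765629729468372 -103.68897546425269
rib edge 70.28290643496794 166.47376003657112
rib edge 31.809404413661575 74.72573084443685
rib edge 69.57061734237632 -17.671619171407457
rib c [ 585.28373952 -274.21589487   60.        ]
ribS edge 27.822204855509877 70.64843977109551
ribS edge 68.93360581585522 -18.17668190284532
ribS edge 27.629533982650898 -108.20159689657413
ribS edge 69.49231038700508 161.97735331785984
ribS c [ 586.03644642 -274.09167129   60.        ]
```

View pics/fp2.png

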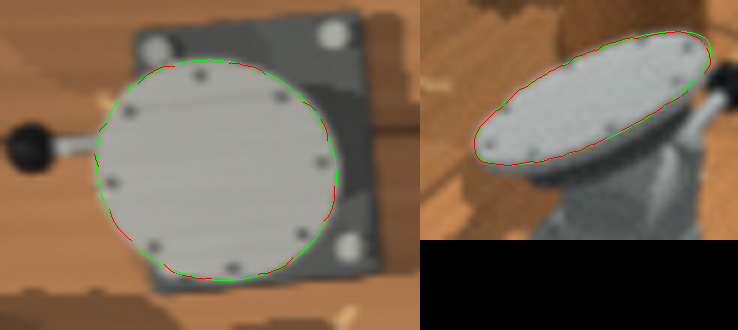

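```bash
cat >> h.py <<'E'
from scipy.spatial.transform import Rotation as Ro
def goal(pos,xyaw,lean=0,state=None):
    """tool: z down leaning forward by lean; tool x = opposite the slope-up direction given by xyaw-180"""
    s=env.state();R=Ro.from_euler('xyz',s['ee_rot'],degrees=True)
    a=np.radians(xyaw-180);l=np.radians(lean)
    up=np.array([np.cos(a)*np.cos(l),np.sin(a)*np.cos(l),np.sin(l)]);n=np.array([-np.sin(l)*np.cos(a),-np.sin(l)*np.sin(a),np.cos(l)])
    x=-up;z=-n;G=Ro.from_matrix(np.array([x,np.cross(z,x),z]).T)
    d=np.array(pos)-s['ee_pos']
    print('t',s['time_s'],'pos',s['ee_pos'].round(1),'rpy',s['ee_rot'].round(2),'w',round(s['gripper_width'],1),'F',s['force'].round(1))
    print('shift in current tool axes mm',R.inv().apply(d).round(1),'| in goal axes',G.inv().apply(d).round(1),'rotvec tool deg',np.degrees((R.inv()*G).as_rotvec()).round(2))
E
python3 - <<'E'
from h import *
print('mallet top px',onz("top",(188,220),225),onz("top",(175,222),225))
goal((585.4,-274.5,313),162.8)
goal((585.4,-274.5,213),162.8)
E
```

```text
mallet top px [452.44151983 374.82324483 225.        ] [447.66469469 412.22954685 225.        ]
t 0.1 pos [211.4 534.3 213.2] rpy [-179.91   -0.    158.41] w 91.5 F [-0.2  0.2 -0. ]
shift in current tool axes mm [-645.3 -614.6  -98.9] | in goal axes [-596.4 -662.   -99.8] rotvec tool deg [-0.09 -0.01 -4.39]
t 0.1 pos [211.4 534.3 213.2] rpy [-179.91   -0.    158.41] w 91.5 F [-0.2  0.2 -0. ]
shift in current tool axes mm [-645.3 -614.4    1.1] | in goal axes [-5.964e+02 -6.620e+02  2.000e-01] rotvec tool deg [-0.09 -0.01 -4.39]
```

```bash
python3 -m creep '{"offset":[[0,0,-0.05],[0,0,-0.05]],"rotation":[[0,0,0],[0,0,0]]}' 0 20
```

```text
time_s: 0.35
ee_pos: [211.4, 534.2, 314.2]
ee_rot: [-179.9, -0.0, 158.4]
force: [-0.1, 0.7, 0.4]
gripper_width: 91.3
```

```bash
M='x'; python3 -m creep '{"offset":[[-0.043,-0.041,0],[-0.043,-0.041,0],[-0.043,-0.041,0],[-0.043,-0.041,0],[-0.043,-0.041,0]],"rotation":[[0,0,0],[0,0,0],[0,0,0],[0,0,0],[0,0,0]]}'
python3 -m creep '{"offset":[[-0.043,-0.041,0],[-0.043,-0.041,0],[-0.043,-0.041,0],[-0.043,-0.041,0],[-0.043,-0.041,0]],"rotation":[[0,0,0],[0,0,0],[0,0,0],[0,0,0],[0,0,0]]}'
python3 -m creep '{"offset":[[-0.043,-0.041,0],[-0.043,-0.041,0],[-0.043,-0.041,0],[-0.043,-0.041,0],[0,0,0]],"rotation":[[0,0,0],[0,0,0],[0,0,0],[0,0,0],[0,0,-4.4]]}'
python3 -c "
from h import *
goal((585.4,-274.5,100),162.8)"
```

```text
time_s: 0.98
ee_pos: [336.3, 263.1, 313.7]
ee_rot: [-180.0, 0.0, 158.4]
force: [0.7, 0.3, -0.4]
gripper_width: 91.1
time_s: 1.6
ee_pos: [460.8, -6.7, 313.7]
ee_rot: [180.0, -0.0, 158.4]
force: [1.6, 0.8, 0.6]
gripper_width: 91.7
time_s: 2.22
ee_pos: [560.9, -224.3, 311.6]
ee_rot: [-180.0, -0.1, 162.7]
force: [-1.1, -0.3, -0.4]
gripper_width: 91.4
t 2.225 pos [ 560.9 -224.3  311.6] rpy [-1.7997e+02 -1.4000e-01  1.6269e+02] w 91.4 F [-1.1 -0.3 -0.4]
shift in current tool axes mm [-38.8 -40.6 211.5] | in goal axes [-38.2 -40.7 211.6] rotvec tool deg [-0.03 -0.14 -0.11]
```

```bash
python3 -m creep '{"offset":[[-0.0385,-0.0405,0],[0,0,0.05],[0,0,0.05],[0,0,0.05],[0,0,0.05]],"rotation":[[0,0,0],[0,0,0],[0,0,0],[0,0,0],[0,0,0]]}'
python3 -m creep '{"offset":[[0,0,0]],"rotation":[[0,0,0]]}'
python3 - <<'E'
from h import *
goal((585.4,-274.5,20),162.8)
a=grab_frame("scene");b=grab_frame("top")
o=np.hstack([cv2.resize(a[250:340,200:310],(440,360),interpolation=cv2.INTER_CUBIC),cv2.resize(b[135:225,360:450],(360,360),interpolation=cv2.INTER_CUBIC)])
cv2.imwrite('pics/pre.png',o[:,:,::-1])
E
```

```text
time_s: 2.85
ee_pos: [584.5, -270.5, 111.9]
ee_rot: [180.0, -0.0, 162.8]
force: [0.3, 0.5, -0.3]
gripper_width: 91.4
time_s: 2.98
ee_pos: [582.0, -269.2, 109.5]
ee_rot: [179.9, -0.6, 162.8]
force: [-0.3, 0.2, 0.1]
gripper_width: 91.1
t 2.975 pos [ 582.  -269.2  109.5] rpy [179.9   -0.59 162.81] w 91.1 F [-0.3  0.2  0.1]
shift in current tool axes mm [-5.8 -4.2 89.4] | in goal axes [-4.9 -4.1 89.5] rotvec tool deg [ 0.1  -0.59  0.01]
```

View pics/pre.png

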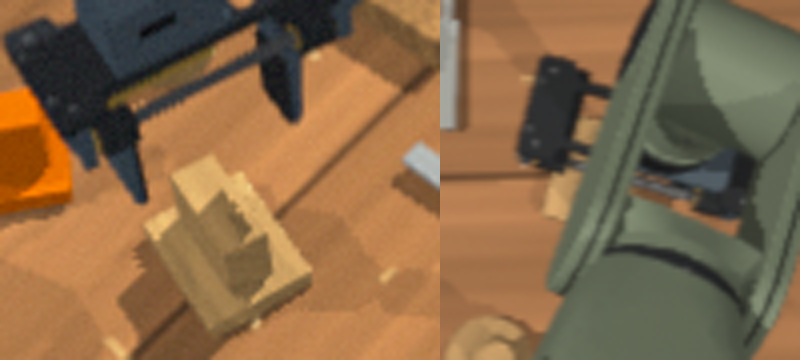

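The fingers straddle the rib with the board between them, scene crop (210,200). I'll correct the pose, then descend.

```bash
python3 -m creep '{"offset":[[-0.005,-0.004,0.03],[0,0,0],[0,0,0]],"rotation":[[0,-0.5,0],[0,0,0],[0,0,0]]}'
python3 -c "
from h import *
goal((585.4,-274.5,20),162.8)"
```

```text
time_s: 3.45
ee_pos: [589.8, -276.4, 86.4]
ee_rot: [-180.0, 0.7, 162.8]
force: [0.2, -0.6, -0.4]
gripper_width: 91.3
t 3.45 pos [ 589.8 -276.4   86.4] rpy [-179.98    0.71  162.81] w 91.3 F [ 0.2 -0.6 -0.4]
shift in current tool axes mm [ 5.6  0.6 66.3] | in goal axes [ 4.7  0.6 66.4] rotvec tool deg [-0.02  0.71  0.01]
```

```bash
python3 -m creep '{"offset":[[0.004,0.0005,0.03],[0,0,0],[0,0,0]],"rotation":[[0,0.6,0],[0,0,0],[0,0,0]]}'
python3 -m creep '{"offset":[[0,0,0],[0,0,0]],"rotation":[[0,0,0],[0,0,0]]}'
python3 -c "
from h import *
goal((585.4,-274.5,20),162.8)"
```

```text
time_s: 3.82
ee_pos: [586.2, -274.8, 55.7]
ee_rot: [-180.0, 0.1, 162.8]
force: [-0.2, -0.2, 0.9]
gripper_width: 90.9
time_s: 4.08
ee_pos: [585.6, -274.6, 54.8]
ee_rot: [-180.0, -0.0, 162.8]
force: [-0.6, 0.7, -0.3]
gripper_width: 91.4
t 4.075 pos [ 585.6 -274.6   54.8] rpy [-1.7999e+02 -1.0000e-02  1.6281e+02] w 91.4 F [-0.6  0.7 -0.3]
shift in current tool axes mm [ 0.2  0.  34.8] | in goal axes [ 0.2  0.  34.8] rotvec tool deg [-0.01 -0.01  0.01]
```

```bash
python3 -m creep '{"offset":[[0,0,0.017],[0,0,0.018],[0,0,0],[0,0,0],[0,0,0]],"rotation":[[0,0,0],[0,0,0],[0,0,0],[0,0,0],[0,0,0]]}'
python3 -m creep '{"offset":[[0,0,0],[0,0,0],[0,0,0],[0,0,0],[0,0,0]],"rotation":[[0,0,0],[0,0,0],[0,0,0],[0,0,0],[0,0,0]]}' 1 40
python3 -m creep '{"offset":[[0,0,0],[0,0,0],[0,0,0],[0,0,0],[0,0,0]],"rotation":[[0,0,0],[0,0,0],[0,0,0],[0,0,0],[0,0,0]]}'
```

```text
time_s: 4.7
ee_pos: [585.5, -274.5, 19.3]
ee_rot: [-180.0, -0.0, 162.8]
force: [0.5, -0.6, 0.1]
gripper_width: 91.2
time_s: 5.32
ee_pos: [585.1, -274.3, 18.9]
ee_rot: [180.0, -0.1, 162.8]
force: [0.2, 0.3, 0.6]
gripper_width: 44.1
time_s: 5.95
ee_pos: [585.1, -274.2, 18.9]
ee_rot: [180.0, -0.1, 162.8]
force: [0.2, 1.2, 0.4]
gripper_width: 30.0
```

Gripped at 30.0 mm, with the underside 19 mm beyond the TCP. Now I'll lift.

```bash
python3 -m creep '{"offset":[[0,0,-0.02],[0,0,-0.04],[0,0,-0.05],[0,0,-0.05],[0,0,-0.05]],"rotation":[[0,0,0],[0,0,0],[0,0,0],[0,0,0],[0,0,0]]}'
python3 -m creep '{"offset":[[0,0,-0.05],[0,0,-0.02],[0,0,0],[0,0,0],[0,0,0]],"rotation":[[0,0,0],[0,0,0],[0,0,-7],[0,0,-7],[0,0,-7]]}'
python3 - <<'E'
from h import *
l=np.radians(29.8);a=np.radians(4)
n=np.array([-np.sin(l)*np.cos(a),-np.sin(l)*np.sin(a),np.cos(l)])
C=np.array([549.5,234.8,153.6])
for d in(80,):
    goal(C+n*(19+d),184,0);goal(C+n*(19+d),184,29.8)
E
```

```text
time_s: 6.58
ee_pos: [585.0, -274.5, 230.1]
ee_rot: [-180.0, -0.1, 162.8]
force: [-0.1, -0.5, -1.9]
gripper_width: 30.1
time_s: 7.2
ee_pos: [585.2, -274.6, 298.4]
ee_rot: [180.0, -0.1, -176.0]
force: [0.4, -0.2, -1.5]
gripper_width: 30.0
t 7.2 pos [ 585.2 -274.6  298.4] rpy [ 1.7995e+02 -1.5000e-01 -1.7596e+02] w 30.0 F [ 0.4 -0.2 -1.5]
shift in current tool axes mm [ 48.8 510.6  59.5] | in goal axes [ 49.3 510.6  58.9] rotvec tool deg [ 0.05 -0.15  0.04]
t 7.2 pos [ 585.2 -274.6  298.4] rpy [ 1.7995e+02 -1.5000e-01 -1.7596e+02] w 30.0 F [ 0.4 -0.2 -1.5]
shift in current tool axes mm [ 48.8 510.6  59.5] | in goal axes [ 72.  510.6  26.6] rotvec tool deg [ 6.000e-02 -2.995e+01  2.000e-02]
```

```bash
python3 -m creep '{"offset":[[0.005,0.0567,0],[0.005,0.0567,0],[0.005,0.0567,0],[0.005,0.0567,0],[0.005,0.0567,0]],"rotation":[[0,0,0],[0,0,0],[0,0,0],[0,0,0],[0,0,0]]}'
python3 - <<'E'
import cv2,numpy as np
s=cv2.imread('pics/scene0.png');t=cv2.imread('pics/top0.png')
cv2.imwrite('pics/mal.png',np.hstack([cv2.resize(s[95:165,340:400],(360,420),interpolation=cv2.INTER_CUBIC),cv2.resize(t[190:250,155:215],(420,420),interpolation=cv2.INTER_CUBIC)]))
E
```

```text
time_s: 7.82
ee_pos: [541.0, 8.3, 298.9]
ee_rot: [180.0, -0.1, -176.2]
force: [0.7, 0.0, -1.4]
gripper_width: 29.8
```

View pics/mal.png

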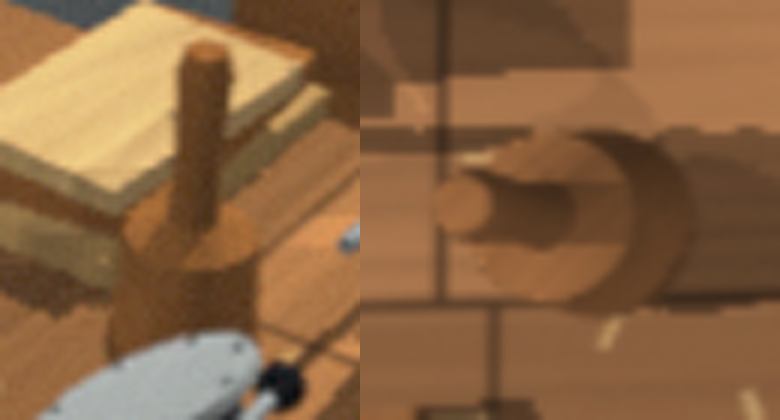

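The mallet's handle stands at about y = 425 mm and its head ends at about y = 380 mm, so the gripper body stays clear.

```bash
python3 -m creep '{"offset":[[0.006,0.055,0],[0.006,0.055,0],[0.006,0.055,0],[0.006,0.055,0],[0,0,0]],"rotation":[[0,0,0],[0,-7.5,0],[0,-7.5,0],[0,-7.5,0],[0,-7.3,0]]}'
python3 -m creep '{"offset":[[0,0,0],[0,0,0],[0,0,0],[0,0,0]],"rotation":[[0,0,0],[0,0,0],[0,0,0],[0,0,0]]}'
python3 - <<'E'
from h import *
l=np.radians(29.8);a=np.radians(4)
n=np.array([-np.sin(l)*np.cos(a),-np.sin(l)*np.sin(a),np.cos(l)])
C=np.array([549.5,234.8,153.6])
goal(C+n*(19+40),184,29.8)
E
```

```text
time_s: 8.45
ee_pos: [502.1, 227.9, 296.9]
ee_rot: [179.9, 29.9, -175.9]
force: [-0.1, -0.4, -1.7]
gripper_width: 29.7
time_s: 8.95
ee_pos: [504.5, 224.1, 297.2]
ee_rot: [179.9, 29.7, -176.3]
force: [0.9, -0.0, -1.3]
gripper_width: 29.9
t 8.95 pos [504.5 224.1 297.2] rpy [ 179.94   29.7  -176.33] w 29.9 F [ 0.9 -0.  -1.3]
shift in current tool axes mm [31.7  7.5 88.4] | in goal axes [31.8  7.5 88.3] rotvec tool deg [-0.1  -0.1  -0.28]
```

```bash
python3 -m creep '{"offset":[[0.016,0.004,0.0],[0.0158,0.0035,0.03],[0,0,0.03],[0,0,0.028],[0,0,0]],"rotation":[[0,0,-0.3],[0,-0.1,0],[0,0,0],[0,0,0],[0,0,0]]}'
python3 -m creep '{"offset":[[0,0,0],[0,0,0],[0,0,0]],"rotation":[[0,0,0],[0,0,0],[0,0,0]]}'
python3 - <<'E'
from h import *
l=np.radians(29.8);a=np.radians(4)
n=np.array([-np.sin(l)*np.cos(a),-np.sin(l)*np.sin(a),np.cos(l)])
C=np.array([549.5,234.8,153.6])
goal(C+n*19,184,29.8)
a=grab_frame("scene");b=grab_frame("top")
cv2.imwrite('pics/app_s.png',a[:,:,::-1]);cv2.imwrite('pics/app_t.png',b[:,:,::-1])
o=np.hstack([cv2.resize(a[115:205,315:415],(400,360),interpolation=cv2.INTER_CUBIC),cv2.resize(b[140:230,190:290],(400,360),interpolation=cv2.INTER_CUBIC)])
cv2.imwrite('pics/app.png',o[:,:,::-1])
E
```

```text
time_s: 9.57
ee_pos: [517.5, 232.4, 202.1]
ee_rot: [-179.7, 29.5, -175.8]
force: [0.4, -0.1, -1.9]
gripper_width: 29.9
time_s: 9.95
ee_pos: [519.0, 233.4, 205.9]
ee_rot: [-179.9, 29.9, -175.9]
force: [0.7, 0.2, -2.5]
gripper_width: 29.7
t 9.95 pos [519.  233.4 205.9] rpy [-179.93   29.9  -175.88] w 29.7 F [ 0.7  0.2 -2.5]
shift in current tool axes mm [-0.5 -0.7 41.6] | in goal axes [-0.5 -0.7 41.6] rotvec tool deg [-0.01  0.1   0.1 ]
```

View pics/app.png

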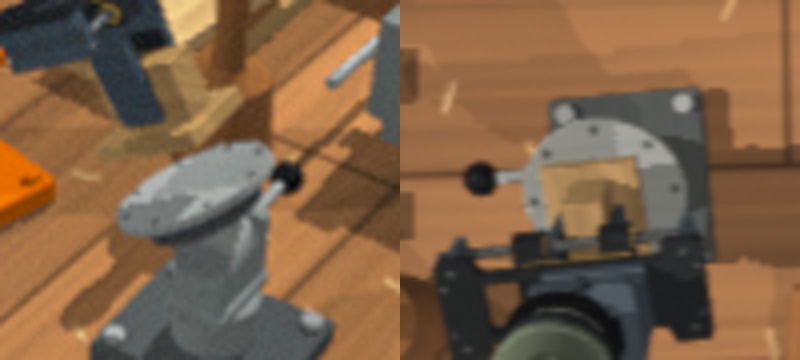

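The board hangs square over the grey faceplate, top crop (595,200). Now a gentle approach, recording a tool-frame force and torque baseline.

```bash
cat > r.py <<'E'
from h import *
s=env.state();R=Ro.from_euler('xyz',s['ee_rot'],degrees=True)
l=np.radians(29.8);a=np.radians(4)
n=np.array([-np.sin(l)*np.cos(a),-np.sin(l)*np.sin(a),np.cos(l)]);C=np.array([549.5,234.8,153.6])
u=np.array([np.cos(a)*np.cos(l),np.sin(a)*np.cos(l),np.sin(l)]);y=np.cross(n,u);d=s['ee_pos']-C
print('t',round(s['time_s'],2),'tcp in face (x,y,z)',(d@u).round(1),(d@y).round(1),(d@n).round(1),'rpy',s['ee_rot'].round(2),'Ftool',R.inv().apply(s['force']).round(1),'Ttool',R.inv().apply(s['torque']).round(3))
E
python3 -m creep '{"offset":[[0,0,0.015],[0,0,0.015],[0,0,0],[0,0,0],[0,0,0]],"rotation":[[0,0,0],[0,0,0],[0,0,0],[0,0,0],[0,0,0]]}' >/dev/null; python3 r.py
python3 -m creep '{"offset":[[0,0,0]],"rotation":[[0,0,0]]}'>/dev/null; python3 r.py
python3 -m creep '{"offset":[[0,0,0.002],[0,0,0]],"rotation":[[0,0,0],[0,0,0]]}'>/dev/null; python3 r.py
python3 -m creep '{"offset":[[0,0,0.002],[0,0,0]],"rotation":[[0,0,0],[0,0,0]]}'>/dev/null; python3 r.py
```

```text
t 10.68 tcp in face (x,y,z) -0.8 0.6 29.8 rpy [-179.89   29.84 -175.88] Ftool [-0.5 -0.2  1.8] Ttool [-0.005  0.473  0.031]
t 10.8 tcp in face (x,y,z) -0.8 0.6 30.0 rpy [-179.9    29.85 -175.87] Ftool [ 0.4 -0.2  1.1] Ttool [-0.083  0.449  0.073]
t 11.05 tcp in face (x,y,z) -1.1 0.5 27.6 rpy [-179.87   29.81 -175.86] Ftool [ 0.2 -0.1  0.5] Ttool [0.013 0.485 0.04 ]
t 11.3 tcp in face (x,y,z) -1.2 0.5 25.5 rpy [-179.87   29.79 -175.86] Ftool [ 1.1 -0.5  0.3] Ttool [0.032 0.473 0.055]
```

```bash
python3 -m creep '{"offset":[[-0.001,0,0.002],[0,0,0]],"rotation":[[0,0,0],[0,0,0]]}'>/dev/null; python3 r.py
python3 -m creep '{"offset":[[0,0,0.0015],[0,0,0]],"rotation":[[0,0,0],[0,0,0]]}'>/dev/null; python3 r.py
python3 -m creep '{"offset":[[0,0,0.001],[0,0,0]],"rotation":[[0,0,0],[0,0,0]]}'>/dev/null; python3 r.py
python3 -m creep '{"offset":[[0,0,0.001],[0,0,0]],"rotation":[[0,0,0],[0,0,0]]}'>/dev/null; python3 r.py
```

```text
t 11.55 tcp in face (x,y,z) -0.0 0.5 23.5 rpy [-179.87   29.81 -175.87] Ftool [0.3 0.3 1.9] Ttool [0.004 0.428 0.06 ]
t 11.8 tcp in face (x,y,z) -0.2 0.5 22.1 rpy [-179.87   29.8  -175.86] Ftool [0.8 0.3 1.9] Ttool [-0.045  0.435  0.052]
t 12.05 tcp in face (x,y,z) -0.1 0.5 21.1 rpy [-179.87   29.8  -175.87] Ftool [ 0.8 -0.2  1. ] Ttool [-0.033  0.449 -0.012]
t 12.3 tcp in face (x,y,z) -0.1 0.5 20.1 rpy [-179.87   29.8  -175.87] Ftool [0.7 0.2 1.5] Ttool [-0.023  0.463  0.04 ]
```

```bash
python3 -m creep '{"offset":[[0,0,0.0007],[0,0,0]],"rotation":[[0,0,0],[0,0,0]]}'>/dev/null; python3 r.py
python3 -m creep '{"offset":[[0,0,0.0007],[0,0,0]],"rotation":[[0,0,0],[0,0,0]]}'>/dev/null; python3 r.py
python3 -m creep '{"offset":[[0,0,0.0007],[0,0,0]],"rotation":[[0,0,0],[0,0,0]]}'>/dev/null; python3 r.py
```

```text
t 12.55 tcp in face (x,y,z) -0.1 0.5 19.4 rpy [-179.87   29.81 -175.87] Ftool [ 1.3 -0.2  1.9] Ttool [-0.029  0.469 -0.009]
t 12.8 tcp in face (x,y,z) -0.1 0.5 18.9 rpy [-179.88   29.81 -175.87] Ftool [ 0.9 -0.6 -1.2] Ttool [-0.055  0.516  0.006]
t 13.05 tcp in face (x,y,z) -0.0 0.5 18.2 rpy [-179.88   29.82 -175.87] Ftool [ 2.7  0.2 -2.6] Ttool [0.017 0.495 0.01 ]
```

Contact came at z ≈ 19.0, as predicted. I'll keep pressing in small steps and watch the moments.

```bash
python3 -m creep '{"offset":[[0,0,0.0007],[0,0,0]],"rotation":[[0,0,0],[0,0,0]]}'>/dev/null; python3 r.py
python3 -m creep '{"offset":[[0,0,0.0007],[0,0,0]],"rotation":[[0,0,0],[0,0,0]]}'>/dev/null; python3 r.py
python3 -m creep '{"offset":[[0,0,0.0007],[0,0,0]],"rotation":[[0,0,0],[0,0,0]]}'>/dev/null; python3 r.py
python3 -m creep '{"offset":[[0,0,0],[0,0,0]],"rotation":[[0,0,0],[0,0,0]]}'>/dev/null; python3 r.py
```

```text
t 13.3 tcp in face (x,y,z) -0.0 0.5 17.5 rpy [-179.88   29.82 -175.87] Ftool [ 1.9 -0.2 -4.1] Ttool [0.057 0.504 0.008]
t 13.55 tcp in face (x,y,z) -0.0 0.5 16.8 rpy [-179.88   29.82 -175.87] Ftool [ 2.8 -0.5 -5.6] Ttool [ 0.036  0.477 -0.024]
t 13.8 tcp in face (x,y,z) -0.0 0.5 16.3 rpy [-179.88   29.82 -175.87] Ftool [ 2.5  0.2 -6.6] Ttool [0.061 0.567 0.033]
t 14.05 tcp in face (x,y,z) -0.0 0.5 16.3 rpy [-179.88   29.83 -175.87] Ftool [ 3.5 -1.1 -7.8] Ttool [0.074 0.569 0.002]
```

```bash
python3 - <<'E'
from h import *
a=grab_frame("scene");b=grab_frame("top")
cv2.imwrite('pics/c_s.png',a[:,:,::-1]);cv2.imwrite('pics/c_t.png',b[:,:,::-1])
o=np.hstack([cv2.resize(a[120:190,330:400],(400,400),interpolation=cv2.INTER_CUBIC),cv2.resize(b[150:220,205:275],(400,400),interpolation=cv2.INTER_CUBIC)])
cv2.imwrite('pics/c.png',o[:,:,::-1])
E
python3 -m creep '{"offset":[[0,0,0],[0,0,0]],"rotation":[[0,1,0],[0,0,0]]}'>/dev/null; python3 r.py
python3 -m creep '{"offset":[[0,0,0]],"rotation":[[0,0,0]]}'>/dev/null; python3 r.py
python3 -m creep '{"offset":[[0,0,0],[0,0,0]],"rotation":[[0,-1,0],[0,0,0]]}'>/dev/null; python3 r.py
python3 -m creep '{"offset":[[0,0,0],[0,0,0]],"rotation":[[0,-1,0],[0,0,0]]}'>/dev/null; python3 r.py
python3 -m creep '{"offset":[[0,0,0]],"rotation":[[0,0,0]]}'>/dev/null; python3 r.py
python3 -m creep '{"offset":[[0,0,0],[0,0,0]],"rotation":[[0,1,0],[0,0,0]]}'>/dev/null; python3 r.py
```

```text
t 14.4 tcp in face (x,y,z) 0.4 0.5 16.5 rpy [-179.9    28.84 -175.89] Ftool [ 3.4 -0.9 -8.5] Ttool [0.132 0.537 0.024]
t 14.53 tcp in face (x,y,z) 0.4 0.5 16.5 rpy [-179.89   28.86 -175.88] Ftool [ 2.9 -0.9 -8.4] Ttool [ 0.059  0.419 -0.   ]
t 14.78 tcp in face (x,y,z) 0.1 0.5 16.4 rpy [-179.88   29.86 -175.85] Ftool [ 2.3 -1.  -6.4] Ttool [0.101 0.427 0.041]
t 15.03 tcp in face (x,y,z) -0.1 0.5 16.2 rpy [-179.87   30.81 -175.86] Ftool [ 0.  -0.8 -6.7] Ttool [0.049 0.921 0.012]
t 15.15 tcp in face (x,y,z) -0.0 0.5 16.1 rpy [-179.88   30.79 -175.88] Ftool [ 2.4  1.  -6.2] Ttool [ 0.052  0.941 -0.022]
t 15.4 tcp in face (x,y,z) 0.3 0.5 16.1 rpy [-179.89   29.82 -175.89] Ftool [ 3.  -0.6 -7.6] Ttool [ 0.048  0.493 -0.009]
```

View pics/c.png

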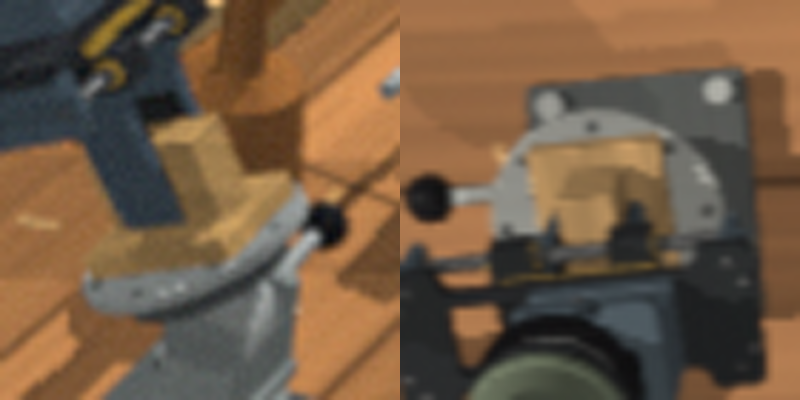

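In the picture the board lies on the faceplate, still in the fingers. Leaning to 30.8° loads one edge, since Ty rises by 0.47. At 29.8° and 28.8° it is neutral. I'll probe the other direction, and roll too.

```bash
python3 -m creep '{"offset":[[0,0,0],[0,0,0]],"rotation":[[0,1,0],[0,0,0]]}'>/dev/null; python3 r.py
python3 -m creep '{"offset":[[0,0,0],[0,0,0]],"rotation":[[0,0.7,0],[0,0,0]]}'>/dev/null; python3 r.py
python3 -m creep '{"offset":[[0,0,0],[0,0,0]],"rotation":[[0,0.7,0],[0,0,0]]}'>/dev/null; python3 r.py
python3 -m creep '{"offset":[[0,0,0]],"rotation":[[0,0,0]]}'>/dev/null; python3 r.py
```

```text
t 15.65 tcp in face (x,y,z) 0.7 0.6 16.4 rpy [-179.9    28.86 -175.89] Ftool [ 2.5 -0.2 -9. ] Ttool [0.145 0.459 0.043]
t 15.9 tcp in face (x,y,z) 0.9 0.6 16.5 rpy [-179.91   28.19 -175.89] Ftool [  2.5  -0.7 -10.5] Ttool [ 0.21   0.328 -0.017]
t 16.15 tcp in face (x,y,z) 1.1 0.6 16.7 rpy [-179.91   27.51 -175.89] Ftool [  2.2  -0.4 -10.4] Ttool [ 0.204  0.237 -0.007]
t 16.27 tcp in face (x,y,z) 1.1 0.6 16.7 rpy [-179.91   27.53 -175.88] Ftool [  2.7  -0.9 -10.2] Ttool [0.267 0.257 0.027]
```

```bash
python3 -m creep '{"offset":[[0,0,0],[0,0,0],[0,0,0]],"rotation":[[0,-1.6,0],[0,0,0],[0,0,0]]}'>/dev/null; python3 r.py
python3 -m creep '{"offset":[[0,0,0],[0,0,0]],"rotation":[[0.7,0,0],[0,0,0]]}'>/dev/null; python3 r.py
python3 -m creep '{"offset":[[0,0,0],[0,0,0]],"rotation":[[0.7,0,0],[0,0,0]]}'>/dev/null; python3 r.py
python3 -m creep '{"offset":[[0,0,0]],"rotation":[[0,0,0]]}'>/dev/null; python3 r.py
```

```text
t 16.65 tcp in face (x,y,z) 0.7 0.6 16.4 rpy [-179.91   29.08 -175.88] Ftool [ 1.6 -1.1 -8. ] Ttool [0.176 0.373 0.025]
t 16.9 tcp in face (x,y,z) 0.7 0.8 16.4 rpy [-179.21   29.09 -175.86] Ftool [ 2.3 -1.3 -8.3] Ttool [-0.135  0.392  0.045]
t 17.15 tcp in face (x,y,z) 0.7 1.0 16.5 rpy [-178.53   29.09 -175.86] Ftool [  2.   -0.6 -10.1] Ttool [-0.215  0.429 -0.023]
t 17.27 tcp in face (x,y,z) 0.7 1.0 16.5 rpy [-178.55   29.1  -175.87] Ftool [ 2.9 -0.3 -8.4] Ttool [-0.295  0.412 -0.   ]
```

Roll is neutral about 0.4° from where I started, so I'll set it there.

```bash
python3 -m creep '{"offset":[[0,0,0],[0,0,0],[0,0,0]],"rotation":[[-1.0,-0.2,0],[0,0,0],[0,0,0]]}'>/dev/null; python3 r.py
python3 -m creep '{"offset":[[0,0,0],[0,0,0]],"rotation":[[0,0,0],[0,0,0]]}'>/dev/null; python3 r.py
python3 -m creep '{"offset":[[0,0,0],[0,0,0]],"rotation":[[0,0,0],[0,0,0]]}'>/dev/null; python3 r.py
python3 - <<'E'
from h import *
a=grab_frame("scene");b=grab_frame("top")
cv2.imwrite('pics/d_s.png',a[:,:,::-1]);cv2.imwrite('pics/d_t.png',b[:,:,::-1])
o=np.hstack([cv2.resize(a[135:185,335:385],(400,400),interpolation=cv2.INTER_CUBIC),cv2.resize(b[160:210,215:265],(400,400),interpolation=cv2.INTER_CUBIC)])
cv2.imwrite('pics/d.png',o[:,:,::-1])
# predicted pixels of the base corners, upper surface, for the believed pose
l=np.radians(29.3);al=np.radians(4)
n=np.array([-np.sin(l)*np.cos(al),-np.sin(l)*np.sin(al),np.cos(l)]);u=np.array([np.cos(al)*np.cos(l),np.sin(al)*np.cos(l),np.sin(l)]);y=np.cross(n,u)
C=env.state()['ee_pos']-19*n
for nm,ox,oy,k in(("scene",335,135,0),("top",215,160,400)):
    print(nm,[((proj(nm,C+n*14+sx*45*u+sy*35*y)-[ox,oy]+.5)*8+[k,0]).round().tolist() for sx,sy in((1,1),(1,-1),(-1,-1),(-1,1))])
E
```

```text
t 17.65 tcp in face (x,y,z) 0.6 0.7 16.4 rpy [-179.53   29.28 -175.88] Ftool [ 2.9 -0.6 -9.1] Ttool [-0.11   0.364 -0.002]
t 17.9 tcp in face (x,y,z) 0.6 0.7 16.4 rpy [-179.52   29.28 -175.87] Ftool [ 1.9 -0.6 -8. ] Ttool [-0.115  0.38   0.02 ]
t 18.15 tcp in face (x,y,z) 0.6 0.7 16.4 rpy [-179.53   29.28 -175.88] Ftool [ 2.4 -1.3 -8.5] Ttool [-0.127  0.384  0.012]
scene [[364.0, 122.0], [270.0, 220.0], [75.0, 244.0], [171.0, 151.0]]
top [[493.0, 137.0], [680.0, 119.0], [714.0, 338.0], [532.0, 355.0]]
```

View pics/d.png

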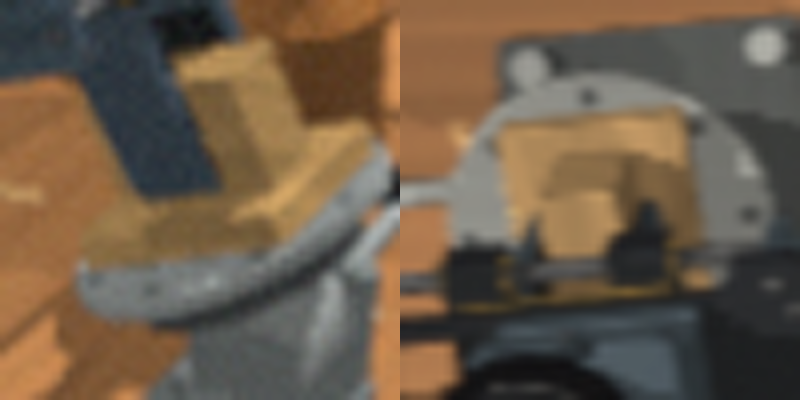

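Run:
```python
from h import *
l=np.radians(29.3);al=np.radians(4)
n=np.array([-np.sin(l)*np.cos(al),-np.sin(l)*np.sin(al),np.cos(l)]);u=np.array([np.cos(al)*np.cos(l),np.sin(al)*np.cos(l),np.sin(l)]);y=np.cross(n,u)
C=env.state()['ee_pos']-19*n
im=cv2.imread('pics/d_t.png')
sub=cv2.resize(im[160:210,215:265],(800,800),interpolation=cv2.INTER_CUBIC)
g=cv2.resize(cv2.imread('pics/d_s.png')[135:185,335:385],(600,600),interpolation=cv2.INTER_CUBIC)
def draw(img,nm,ox,oy,k):
    pr=lambda X:tuple(((proj(nm,X)-[ox,oy]+.5)*k).round().astype(int).tolist())
    t=np.linspace(0,2*np.pi,120)
    for a in t: cv2.circle(img,pr(C+62*(np.cos(a)*u+np.sin(a)*y)),1,(0,255,0),-1)
    q=[pr(C+n*14+sx*45*u+sy*35*y) for sx,sy in((1,1),(1,-1),(-1,-1),(-1,1))]
    cv2.polylines(img,[np.array(q)],True,(0,0,255),1)
draw(sub,"top",215,160,16);draw(g,"scene",335,135,12)
cv2.imwrite('pics/e1.png',cv2.resize(sub,(600,600)));cv2.imwrite('pics/e2.png',g)
```

```text
(no output)
```

View pics/e1.png

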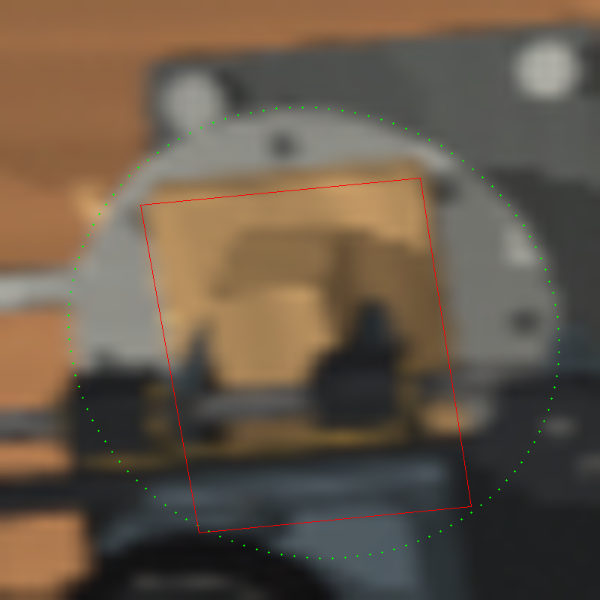

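View pics/e2.png

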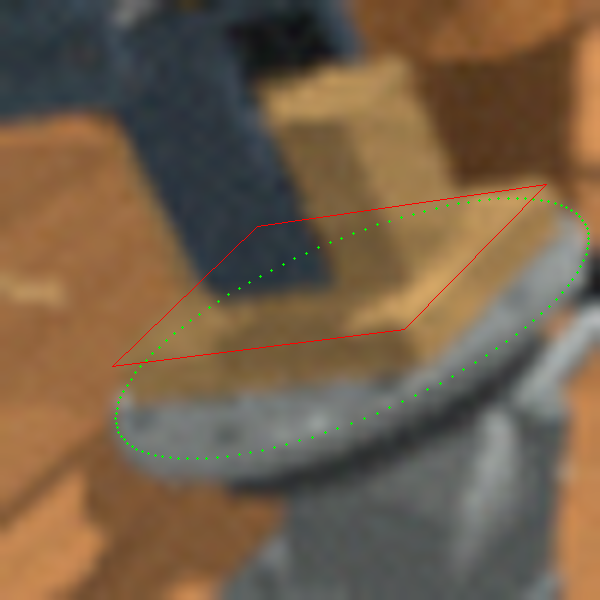

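The overlay matches the plate rim. Seen relative to the plate, the board sits about 4–5 mm up the slope and 2 mm to the right, well within the 15 mm limit. I'll add a small roll trim and do a final check.

```bash
python3 -m creep '{"offset":[[0,0,0],[0,0,0],[0,0,0]],"rotation":[[-0.2,0,0],[0,0,0],[0,0,0]]}'; python3 r.py
python3 -m creep '{"offset":[[0,0,0],[0,0,0],[0,0,0],[0,0,0]],"rotation":[[0,0,0],[0,0,0],[0,0,0],[0,0,0]]}'; python3 r.py
python3 -m creep '{"offset":[[0,0,0],[0,0,0],[0,0,0],[0,0,0]],"rotation":[[0,0,0],[0,0,0],[0,0,0],[0,0,0]]}'; python3 r.py
```

```text
time_s: 18.62
ee_pos: [541.9, 234.9, 168.1]
ee_rot: [-179.7, 29.3, -175.9]
force: [-6.3, -1.3, 5.8]
gripper_width: 29.9
t 18.62 tcp in face (x,y,z) 0.6 0.7 16.4 rpy [-179.72   29.28 -175.88] Ftool [ 2.8 -0.9 -8.2] Ttool [-0.063  0.344  0.079]
time_s: 19.12
ee_pos: [541.9, 234.9, 168.1]
ee_rot: [-179.7, 29.3, -175.9]
force: [-5.5, -1.7, 6.4]
gripper_width: 30.0
t 19.12 tcp in face (x,y,z) 0.6 0.7 16.3 rpy [-179.72   29.28 -175.88] Ftool [ 1.7 -1.3 -8.3] Ttool [-0.063  0.433  0.024]
time_s: 19.62
ee_pos: [541.9, 234.9, 168.1]
ee_rot: [-179.7, 29.3, -175.9]
force: [-5.8, -1.2, 6.1]
gripper_width: 29.8
t 19.62 tcp in face (x,y,z) 0.6 0.7 16.4 rpy [-179.72   29.28 -175.88] Ftool [ 2.1 -0.9 -8.2] Ttool [-0.047  0.41  -0.007]
```

The readings are steady: a push of about 9.6 N net, moments near neutral and the grip holding. I'm handing the job in.

```bash
python3 -c "
from workcell import env
env.job_done()"
```

```text
the job is handed in; nothing more can be done
```

I gripped the pale rectangular board by its rib at 40 N, carried it over the bench, and pressed it onto the grey faceplate. The job was handed in at 19.6 s with the fingers still holding it; no verdict is reported.

**Last checks:**
- **Push:** about 9.5–10 N net of the hanging weight, steady over the last second.
- **Flush:** leaning the tool about 1° each way in roll gave clear edge loads. In pitch the lean gave +0.47 N m one way (30.8°) but only −0.2 N m the other (27.5°). I set it between those, at a lean of 29.3°, where the moments are near neutral. Allowed error is about 2.9°.
- **Rib direction:** at a yaw of 184°, matching the stand's measured turn of about 4°.
- **Grip:** finger opening steady at 29.8–30.0 mm.

**What disagreed:**
- **Centring:** the robot's own position put the board within 1 mm of centre. The pictures showed it about 4–5 mm up the slope and 2 mm to the right. I left it there, since the limit is 15 mm.
- **Lean:** the camera estimates ranged from 29° to 32°, and the final lean comes from feeling for flush contact.
- **Small residuals:** a sideways force of about 2 N and a small leftover moment of about 0.05 N m remained.

I did not measure the tilt mark or the other things on the bench again after placing. Pushes stayed near 12 N or less, and I saw no sign of touching anything else.

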